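Close up the humidifier: shut the lid, sweep the vent keys flush

TASK

Close up the humidifier with the orange sprung hand presser, touching the humidifier with nothing else and pressing gently: first press its ajar blue lid down until it is level and shut. Then set the shoe flat on the sloping front at the knob end, with the presser square to the slope, and sweep it along the row of blue keys in one stroke, without lifting, steadily pressed against the face, until all seven are flush. Finally stand the presser upright in the middle of the coaster it came from, leaving the coasters, the jar and the toothpick holder where they are.

Things in the scene. Friction and masses are not known exactly. Their poses are not given: they have to be found in the camera images.
- lid (a joint): Angle (rad) of the humidifier's blue filler lid, a plate 65 x 90 mm, 9 mm thick, hinged along the humidifier's back (+x) edge; 0 = shut and level, it starts ajar at 0.2 to 0.35. Its stiff hinge stays where it is left; about 3 N pushed down at point lid_press shuts it.
- lid_press (a point): Point on the lid's top face where it is best pressed: midway along its width, 45 mm from the hinge (20 mm from its free edge). With the lid shut it lies 106.6 mm above the table and, in the humidifier's frame, at x +30, y -10 mm.
- humidifier: Fixed white ceramic shell, 170 mm deep (x, front to back), 200 wide (y, to its knob end, the end nearer the robot). Origin: centre of underside. Flat deck 96.6 mm high over the back 96 mm bears the lid, a black knob (36 across, 22 high, at x +35, y +73; part of the shell, not used) and a grey spout (24 across, 12 high, at x +45, y -81). The front slopes up at 35 degrees from a 45 mm high edge.
- vent_face: The humidifier's sloping front, facing roughly the robot's right (-y): a smooth flat face 90 mm (up the slope) by 200 mm. Origin: centre of the face, on its surface, 70.8 mm above the table; z points straight out of it (35 degrees from vertical), x up the slope, y along the row of keys to the knob end. The seven blue keys stand in one row along y at x = 0.
- shoe_sole (a point): Centre of the underside of the presser's shoe, on the moving shoe.
- shoe (a joint): How far (m) the presser's shoe is pushed in towards the handle: 0 = fully out, 0.012 = spring at its end. The spring pushes 3.6 N at 0 and 0.6 N more for each mm; 4 to 7 mm in is right for sweeping and for the lid.
- presser: Hand presser, about 0.17 kg, upright on coaster_a: orange handle 28 (x) by 24 mm (y), 24 to 106 mm above the sole; below it a grey sprung shoe, flat sole 30 x 30 mm running on along +y and -y into ski tips rising at 18 degrees (74 mm long in all): sweep along its y. Origin: centre of the sole, spring out; z up the handle. Grip it by the 24 mm sides, closing along y, 70 mm above the sole.
- coaster_a: Steel coaster with a bright middle, disc 110 mm across, 6 mm thick, that the presser stands on. Origin: centre of its underside.
- coaster_b: Bystander: empty steel coaster with a dark middle, 110 mm across, 6 mm thick. Origin: centre of its underside.
- jar: Bystander: amber glass jar with a steel clip-on lid, 76 mm across, 92 mm high. Origin: centre of its underside.
- toothpicks: Bystander: white plastic toothpick holder with a push top, 44 mm across, 76 mm high. Origin: centre of its underside.
- key0 (a joint): How far (m) vent key 0 is pushed in: about 0 (at most 0.001) at the start, when it stands 5 to 4 mm proud of the face; 0.005 = flush. A blue round-topped bar 14 mm wide along the row, 26 mm long up the slope, at y = +54 mm on vent_face (the knob end). It needs about 1.5 N and stays where it is left.
- key1 (a joint): How far (m) vent key 1 is pushed in: about 0 (at most 0.001) at the start, when it stands 5 to 4 mm proud of the face; 0.005 = flush. A blue round-topped bar 14 mm wide along the row, 26 mm long up the slope, at y = +36 mm on vent_face. It needs about 1.5 N and stays where it is left.
- key2 (a joint): How far (m) vent key 2 is pushed in: about 0 (at most 0.001) at the start, when it stands 5 to 4 mm proud of the face; 0.005 = flush. A blue round-topped bar 14 mm wide along the row, 26 mm long up the slope, at y = +18 mm on vent_face. It needs about 1.5 N and stays where it is left.
- key3 (a joint): How far (m) vent key 3 is pushed in: about 0 (at most 0.001) at the start, when it stands 5 to 4 mm proud of the face; 0.005 = flush. A blue round-topped bar 14 mm wide along the row, 26 mm long up the slope, at y = +0 mm on vent_face. It needs about 1.5 N and stays where it is left.
- key4 (a joint): How far (m) vent key 4 is pushed in: about 0 (at most 0.001) at the start, when it stands 5 to 4 mm proud of the face; 0.005 = flush. A blue round-topped bar 14 mm wide along the row, 26 mm long up the slope, at y = -18 mm on vent_face. It needs about 1.5 N and stays where it is left.
- key5 (a joint): How far (m) vent key 5 is pushed in: about 0 (at most 0.001) at the start, when it stands 5 to 4 mm proud of the face; 0.005 = flush. A blue round-topped bar 14 mm wide along the row, 26 mm long up the slope, at y = -36 mm on vent_face. It needs about 1.5 N and stays where it is left.
- key6 (a joint): How far (m) vent key 6 is pushed in: about 0 (at most 0.001) at the start, when it stands 5 to 4 mm proud of the face; 0.005 = flush. A blue round-topped bar 14 mm wide along the row, 26 mm long up the slope, at y = -54 mm on vent_face (the far end). It needs about 1.5 N and stays where it is left.
There are look-alikes about, which are no part of the job. What is shaped like the coaster_a but brown is not meant.

How it is judged:
By the outcome, as a careful person would: the job done as asked, in the order asked, and still so for the second after the job is handed in, with the robot touching nothing.
It also fails if it takes over 66 s, if anything falls off the work surface, if the arm or the gripper's body presses on something with over 40 N, if the wrist force passes 120 N, or if a joint passes its speed limit or range.

ROBOT

A 7-joint arm with a two-finger parallel gripper is mounted at the origin on the work surface. World frame = base frame: x ahead of the robot, y to its left, z up, the work surface at z = 0. Lengths are in m, angles in rad, forces in N, time in s.
With the tool pointing down it reaches from about 0.35 to 0.9 m from the base axis. Payload 8.1 kg.
Tool frame: the origin (TCP) lies midway between the tips of the shut fingers; the grasp point (between the pads) lies 19 mm behind it; z points along the fingers, y is the line along which they close (so a half turn about z gives the same grasp; the last joint's range is limited). The gripper opens to 92 mm and grips with 3 to 60 N. Pads are 19 mm wide; open, the fingers measure 130 mm over their backs; the gripper's body (75 mm by 190 mm) begins 47 mm behind the grasp point.
Start: joints at [1.047, 0.434, 0.025, 1.573, -0.012, 1.134, -0.075], TCP at [0.255, -0.571, 0.227] pointing down, gripper open.
Joint ranges: [-2.62, 2.62], [-0.44, 2.09], [-1.27, 1.32], [0.08, 2.57], [-1.32, 4.46], [0.12, 2], [-2.74, 2.74]. Speed limits (rad/s): [2.22, 2.22, 3.01, 3.01, 3.14, 3.14, 3.14].

INTERFACE

Orientations are given as a rotation vector (axis times angle).
In Python, from cell import observe, cams, job gives the robot as it stands. The module is installed in compiled form; this text tells all that it offers.
- The arm moves only by the tool step_arm, never from a script. Its argument "steps" is a list of rows, each a list of 6 numbers: the shift along the world's x, y, z in mm, then the turn, a rotation vector about the world's x, y, z in rad. In form: [[dx, dy, dz, rx, ry, rz], ...]. A call has 1 to 20 rows; each row shifts and turns the commanded pose from where the row before left it; what a row does not reach is not made up. A row lasts 1/12 s, in which the tool goes at most 41.7 mm and 7.16 degrees, less where a joint would pass 70% of its speed; a pose out of reach is approached as far as the arm can. A call with a gripper value outside its range is refused whole. "gripper" is the opening, from 0 (shut) to 1 (fully open), set as the call begins (left out, the last holds). The fingers move at their own pace and stop on an object; "force" is the grip in N (left out, the last holds). Time passes only in rows, so rows that do not move let the fingers close. It gives the time, the measured TCP pose, the force, the opening and the grip force at its end, in the units of the state.
- observe(): the state, without advancing time (a new reading comes with each control period).
- cams.get_image(name): name is "side" or "top" or "wrist"; returns the picture (420x560x3 uint8, red, green, blue); there is no depth.
- cams.get_calibration(name): a dict with "fov_y" (degrees; the focal length in pixels is half the picture's height over the tangent of half this angle, whatever the lens; pixels are square), "cx", "cy" (the principal point, pixels), "world_to_cam" (4x4, takes a point from world to camera coordinates). Camera axes: x right, y up, looking along -z (the intrinsics and any distortion apply to the point x, -y, -z); pixel columns grow to the right and rows downward; lengths in m; the calibration is good to about 2 mm. A picture is of the moment at which its call begins: read the wrist's pose just before it. get_calibration takes no time and is no camera call; for the wrist camera it gives the pose at the moment of the call.
- job.sign_off(): hands the job in; it is judged then, once.
The state is a dict: "clock": time; "joints": joint angles; "dq": joint speeds; "joint_efforts": joint torques, N m; "position": TCP position; "ee_rot": TCP orientation; "force": force on the tool from outside, world axes, zero at the start; "ft_torque": the same for the moment, N m; "width": opening from 0.0 (shut) to 1.0 (fully open); "gripper_force": force on a finger pad.
Only numpy, scipy, OpenCV 4.12 (cv2) and the standard library are available. Lean on these libraries where they do the work, as an engineer would, in place of code of your own. Each camera call takes 0.05 s, during which the arm holds its last target. There are 200 camera calls.

## Working session

There is one attempt and no reset: what is moved stays moved. The work goes in short steps, Python scripts to look and compute and a tool call to move; the robot and the scene stay as the last step left them, time stands still between calls to the robot, and variables do not carry over. Pictures are saved under pics/ and viewed, at most 10 in all, crops included, and the job is handed in when it is done.

Besides the shell and the picture viewer there is one more tool, called after "Call:" as name(argument=value, ...) on one line, values as JSON. step_arm: Moves the arm, as the interface text tells. Its arguments: {"type":"object","properties":{"steps":{"type":"array","items":{"type":"array","items":{"type":"number"}}},"gripper":{"type":"number"},"force":{"type":"number"}},"required":["steps"]}

```bash
mkdir -p pics; python3 - <<'E'
from cell import observe,cams
import cv2,numpy as np
print(observe())
for n in("top","side"):
    im=cams.get_image(n); c=cams.get_calibration(n); print(n,c)
    np.save(f"pics/{n}0.npy",im); cv2.imwrite(f"pics/{n}0.png",im[:,:,::-1])
E
```

```text
{'clock': 0.0, 'joints': array([ 1.04738984,  0.43521955,  0.02499271,  1.57410744, -0.01162296,
        1.13399959, -0.07509467]), 'dq': array([ 0.00013699,  0.00159535, -0.0005746 ,  0.00067492, -0.0013428 ,
       -0.000232  ,  0.00084234]), 'joint_efforts': array([ 6.02489454e-04, -6.67843151e+01,  9.85906497e-01, -3.14461613e+01,
       -6.03019260e-02,  4.30838345e-02,  1.17290519e-04]), 'position': array([ 0.25504204, -0.57002653,  0.22594333]), 'ee_rot': array([-3.07085337e+00, -6.55675822e-01,  7.21024418e-04]), 'force': array([-0.4016021 , -0.38908637,  0.1489528 ]), 'ft_torque': array([0.01369366, 0.00023697, 0.01648093]), 'gripper_force': 0.0, 'width': 0.9962978580872676}
top {'fov_y': 50.58730581021278, 'cx': 282.354353530337, 'cy': 206.4143217280301, 'world_to_cam': array([[ 0.01412296, -0.99963448,  0.02305336, -0.01724665],
       [ 0.99655311,  0.01595684,  0.08140806, -0.47392909],
       [-0.08174616,  0.02182417,  0.99641421, -1.21895159],
       [ 0.        ,  0.        ,  0.        ,  1.        ]])}
side {'fov_y': 48.87617907034861, 'cx': 274.78140681450276, 'cy': 205.59550591584187, 'world_to_cam': array([[-0.91821811, -0.39607351, -0.00112986,  0.44823468],
       [ 0.30580854, -0.71076373,  0.63347932, -0.19818011],
       [-0.25170745,  0.58132667,  0.77375879, -0.90691551],
       [ 0.        ,  0.        ,  0.        ,  1.        ]])}
```

View pics/top0.png

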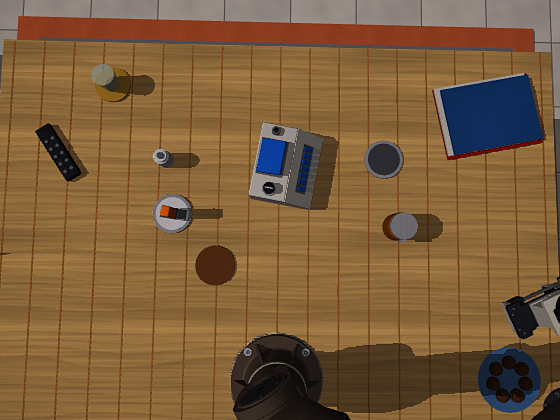

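View pics/side0.png

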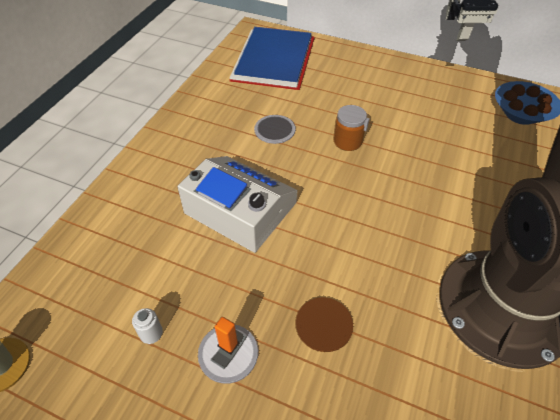

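The top picture shows the presser on its bright coaster at (173,213), the humidifier at (290,165) with knob end towards the robot, a dark-middle coaster at (384,160), and the jar at (402,227). The toothpick holder is at (162,157).

There are three coaster-like discs: (173,213) is bright and carries the presser, so it is coaster_a. (384,160) has a dark middle, so it is coaster_b. (216,265) is brown, so it is the decoy.

```bash
cat > h.py <<'E'
import numpy as np,cv2
from cell import observe,cams
from scipy.spatial.transform import Rotation as R
def F(c): return 210/np.tan(np.radians(c["fov_y"])/2)
def ray(c,uv):
    uv=np.asarray(uv,float); f=F(c); W=c["world_to_cam"]
    d=np.array([(uv[0]-c["cx"])/f,-(uv[1]-c["cy"])/f,-1]); 
    return -W[:3,:3].T@W[:3,3], W[:3,:3].T@d
def onz(c,uv,z):
    o,d=ray(c,uv); return o+d*(z-o[2])/d[2]
def tri(cs,uvs):
    A=0;b=0
    for c,u in zip(cs,uvs):
        o,d=ray(c,u); d=d/np.linalg.norm(d); P=np.eye(3)-np.outer(d,d); A=A+P; b=b+P@o
    return np.linalg.solve(A,b)
def proj(c,p):
    q=c["world_to_cam"][:3,:3]@p+c["world_to_cam"][:3,3]; f=F(c)
    return np.array([c["cx"]+f*q[0]/-q[2], c["cy"]+f*q[1]/q[2]])
def blobs(m,amin=8):
    n,l,s,ce=cv2.connectedComponentsWithStats(m.astype(np.uint8))
    return [(s[i,4],ce[i].round(2),s[i,:4],l==i) for i in range(1,n) if s[i,4]>=amin]
def hsv(im): return cv2.cvtColor(im,cv2.COLOR_RGB2HSV).astype(int)
E
python3 - <<'E'
from h import *
for n in("top","side"):
    im=np.load(f"pics/{n}0.npy"); h=hsv(im); c=cams.get_calibration(n)
    b=(h[...,0]>100)&(h[...,0]<130)&(h[...,1]>150)
    for a,ce,bb,m in blobs(b,6):
        if (200<ce[0]<330 and 100<ce[1]<240): print(n,"blue",a,ce,bb,onz(c,ce,.0735).round(4), cv2.minAreaRect(np.argwhere(m)[:,::-1].astype(np.float32)))
    o=(h[...,0]>3)&(h[...,0]<14)&(h[...,1]>200)&(h[...,2]>170)
    for a,ce,bb,m in blobs(o,30):
        if ce[1]>60: print(n,"orange",a,ce,bb)
im=np.load("pics/top0.npy");s=np.load("pics/side0.npy")
a=cv2.resize(im[110:220,235:345],(400,400),interpolation=2);b=cv2.resize(im[185:245,140:210],(400,343),interpolation=2)
d=cv2.resize(s[310:390,190:270],(400,400),interpolation=2)[:200]
e=cv2.resize(s[150:250,175:305],(400,308),interpolation=2)[:257]
out=np.vstack([np.hstack([a,np.vstack([b,np.zeros((57,400,3),np.uint8)])]),np.hstack([d,e[:200]])])
cv2.imwrite("pics/crop1.png",out[:,:,::-1])
E
```

```text
top blue 836 [270.97 155.99] [256 138  31  37] [0.6052 0.0236 0.0735] ((271.01922607421875, 155.90383911132812), (24.318397521972656, 34.712554931640625), 11.309932708740234)
top blue 41 [307.98 149.34] [304 147   9   6] [ 0.6252 -0.0759  0.0735] ((307.9000244140625, 149.3000030517578), (8.854375839233398, 4.427187919616699), 18.43494987487793)
top blue 42 [306.9  155.86] [303 153   9   7] [ 0.6074 -0.0731  0.0735] ((306.70001220703125, 155.89999389648438), (8.854375839233398, 4.427187919616699), 18.43494987487793)
top blue 42 [305.71 162.14] [302 159   9   7] [ 0.5902 -0.0701  0.0735] ((305.6000061035156, 162.20001220703125), (8.854375839233398, 4.427187919616699), 18.43494987487793)
top blue 41 [304.2  168.78] [300 166   9   7] [ 0.5721 -0.0662  0.0735] ((304.25, 168.75), (8.538147926330566, 4.427187919616699), 18.43494987487793)
top blue 41 [303.   175.32] [299 172   9   7] [ 0.5543 -0.0631  0.0735] ((303.04998779296875, 175.35000610351562), (8.538147926330566, 4.427187919616699), 18.43494987487793)
top blue 42 [301.79 181.79] [298 179   9   6] [ 0.5367 -0.0601  0.0735] ((302.0, 181.5), (5.0, 8.0), 90.0)
top blue 41 [300.46 188.39] [296 186  10   6] [ 0.5189 -0.0567  0.0735] ((300.4117431640625, 188.35293579101562), (8.731282234191895, 4.365641117095947), 14.03624439239502)
top orange 72 [163.81 210.78] [160 206   9  10]
side blue 134 [247.55 171.63] [228 163  41  19] [ 0.5845 -0.0691  0.0735] ((248.09518432617188, 171.80372619628906), (42.97294235229492, 4.417269229888916), 25.866357803344727)
side blue 1085 [221.39 186.78] [196 168  51  40] [ 0.6173 -0.0055  0.0735] ((220.91433715820312, 186.72010803222656), (41.97559356689453, 29.1704158782959), 27.979475021362305)
side blue 19 [270.32 183.42] [267 182   8   4] [ 0.5232 -0.0567  0.0735] ((270.4706115722656, 183.61766052246094), (7.033533096313477, 2.9104275703430176), 14.03624439239502)
side orange 357 [224.09 333.19] [215 317  19  35]
```

View pics/crop1.png

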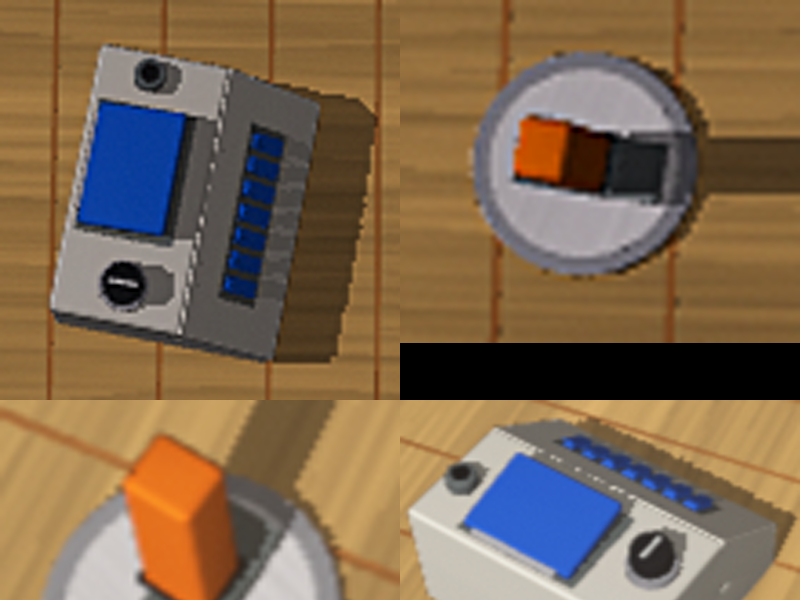

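The crop confirms it: the bright-middle coaster carries the orange presser with its shoe lying roughly along world y. The lid is ajar and the seven keys stand in one row.

```bash
python3 - <<'E'
from h import *
c=cams.get_calibration("top")
print("coaster",onz(c,(172.4,213.4),.006)," handle top",onz(c,(163.81,210.78),.112))
print(proj(c,np.array([.44,.29,.006])))
w=cams.get_calibration("wrist"); o=observe(); W=w["world_to_cam"]
Rt=R.from_rotvec(o["ee_rot"]).as_matrix()
print("cam pos in tool",Rt.T@(-W[:3,:3].T@W[:3,3]-o["position"]),"cam axes in tool cols\n",(Rt.T@W[:3,:3].T).round(3),w["fov_y"])
print("tool axes\n",Rt.round(3))
E
```

```text
coaster [0.45070991 0.29700389 0.006     ]  handle top [0.45047479 0.29530692 0.112     ]
[174.78579346 217.26093042]
cam pos in tool [ 0.06532804 -0.00166717 -0.15755494] cam axes in tool cols
 [[-0.001  0.969  0.246]
 [ 1.     0.     0.001]
 [ 0.001  0.246 -0.969]] 60.55981800804846
tool axes
 [[ 0.913  0.408 -0.001]
 [ 0.408 -0.913  0.001]
 [-0.    -0.001 -1.   ]]
```

Call:
step_arm(steps=[[20, 30, 8, 0, 0, 0.11], [20, 30, 8, 0, 0, 0.11], [20, 30, 8, 0, 0, 0.11], [20, 30, 8, 0, 0, 0.11], [20, 30, 8, 0, 0, 0.11], [20, 30, 8, 0, 0, 0.11], [15, 35, 8, 0, 0, 0.11], [15, 35, 0, 0, 0, 0.11], [15, 35, 0, 0, 0, 0.11], [10, 35, 0, 0, 0, 0.11], [10, 35, 0, 0, 0, 0.11], [5, 35, 0, 0, 0, 0.11], [5, 35, 0, 0, 0, 0.11], [0, 35, 0, 0, 0, 0.11], [0, 35, 0, 0, 0, 0.11], [0, 35, 0, 0, 0, 0.11], [0, 35, 0, 0, 0, 0.11], [0, 35, 0, 0, 0, 0.11], [0, 35, 0, 0, 0, 0.11], [0, 35, 0, 0, 0, 0.11]])

```text
clock: 1.77
position: [0.4497, 0.101, 0.2827]
ee_rot: [0.801, 3.038, -0.0]
force: [1.3, -0.7, 0.2]
width: 0.999
gripper_force: 0.0
```

```bash
python3 - <<'E'
from h import *
o=observe(); print(o["position"],o["joints"].round(2),o["clock"]); Rt=R.from_rotvec(o["ee_rot"]).as_matrix();print(Rt.round(3), np.degrees(np.arctan2(Rt[1,1],Rt[0,1])))
E
```

```text
[0.44974593 0.10098756 0.28270402] [ 0.3   0.2  -0.74  1.82  0.14  1.18  0.57] 1.7667
[[-0.87   0.493  0.   ]
 [ 0.493  0.87  -0.   ]
 [-0.    -0.    -1.   ]] 60.452626925388536
```

Call:
step_arm(steps=[[0, 33, 0, 0, 0, 0.085], [0, 33, 0, 0, 0, 0.085], [0, 33, 0, 0, 0, 0.085], [0, 33, 0, 0, 0, 0.085], [0, 33, 0, 0, 0, 0.085], [0, 30, 0, 0, 0, 0.085], [0, 0, 0, 0, 0, 0], [0, 0, 0, 0, 0, 0]])

```text
clock: 2.43
position: [0.4494, 0.2961, 0.2822]
ee_rot: [-0.012, -3.14, -0.001]
force: [0.7, -0.8, 0.1]
width: 0.999
gripper_force: 0.0
```

```bash
python3 - <<'E'
from h import *
o=observe(); c=cams.get_calibration("wrist"); im=cams.get_image("wrist")
np.savez("pics/w1.npz",im=im,**{k:v for k,v in c.items()}); cv2.imwrite("pics/w1.png",im[:,:,::-1])
print(o["position"],o["joints"].round(2),o["clock"]); Rt=R.from_rotvec(o["ee_rot"]).as_matrix();print( np.degrees(np.arctan2(Rt[1,1],Rt[0,1])))
h=hsv(im); m=(h[...,0]>3)&(h[...,0]<14)&(h[...,1]>200)&(h[...,2]>150)
for a,ce,bb,mm in blobs(m,200): print(a,ce,bb,cv2.minAreaRect(np.argwhere(mm)[:,::-1].astype(np.float32)),onz(c,ce,.112))
E
```

```text
[0.44937957 0.29605106 0.28220182] [-0.03  0.38 -0.88  1.65  0.3   1.26  0.59] 2.4333
89.55257396353066
```

View pics/w1.png

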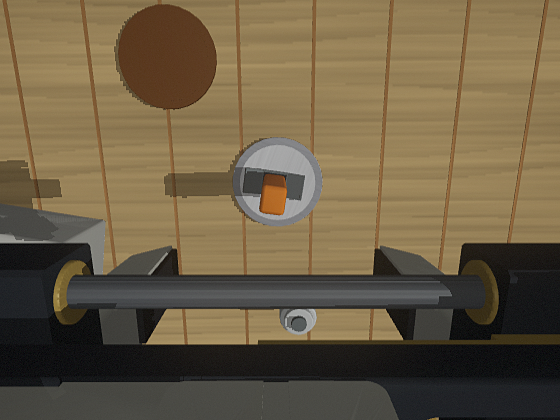

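The wrist picture shows the orange handle top at (273,201), the dark shoe running (246,180) to (304,186), turned a few degrees, and the coaster centred at about (277,181).

```bash
python3 - <<'E'
from h import *
d=np.load("pics/w1.npz"); im=d["im"]; c={k:d[k] for k in("fov_y","cx","cy","world_to_cam")}
for k in("fov_y","cx","cy"): c[k]=float(c[k])
h=hsv(im)
print("handle",h[205,273],h[180,273],"shoe",h[182,253],h[185,296],"disc",h[160,277],"rim",h[142,277],"wood",h[120,277])
roi=np.zeros(im.shape[:2],bool); roi[130:235,225:330]=1
o=roi&(h[...,0]<16)&(h[...,1]>170)&(h[...,2]>185)
for a,ce,bb,m in blobs(o,60):
    r=cv2.minAreaRect(np.argwhere(m)[:,::-1].astype(np.float32)); print("top",a,ce,r,onz(c,ce,.112)); bp=cv2.boxPoints(r); print([onz(c,p,.112).round(4)[:2] for p in bp])
g=roi&(h[...,1]<60)&(h[...,0]>=0); 
s=roi&(h[...,1]<80)&(h[...,2]<110)
for a,ce,bb,m in blobs(s,60):
    r=cv2.minAreaRect(np.argwhere(m)[:,::-1].astype(np.float32)); print("shoe",a,ce,bb,r,onz(c,ce,.018)); bp=cv2.boxPoints(r); print([onz(c,p,.018).round(4)[:2] for p in bp])
v=roi&(h[...,1]<60)
for a,ce,bb,m in blobs(v,300):
    ct=max(cv2.findContours(m.astype(np.uint8),0,1)[0],key=cv2.contourArea); e=cv2.fitEllipse(cv2.convexHull(ct)); print("disc",e,onz(c,e[0],.006))
b=roi&(h[...,1]<40)&(h[...,2]>165)
for a,ce,bb,m in blobs(b,200):
    ct=max(cv2.findContours(m.astype(np.uint8),0,1)[0],key=cv2.contourArea); e=cv2.fitEllipse(cv2.convexHull(ct)); print("bright",e,onz(c,e[0],.006))
E
```

```text
handle [ 14 205 178] [ 12 179 107] shoe [15  8 63] [50  9 85] disc [120   2 167] rim [120   4 135] wood [ 19 103 141]
shoe 1239 [265.88 182.31] [233 167  72  33] ((268.0211486816406, 182.96453857421875), (71.17537689208984, 28.883832931518555), 4.236394882202148) [0.4490672  0.28649374 0.018     ]
[array([0.4636, 0.2452]), array([0.4294, 0.249 ]), array([0.4363, 0.3321]), array([0.4708, 0.3299])]
disc ((277.1104431152344, 181.3662109375), (89.12141418457031, 89.72895050048828), 75.74481201171875) [0.44991103 0.2998362  0.006     ]
bright ((275.39227294921875, 183.11595153808594), (72.63397216796875, 78.13522338867188), 30.010482788085938) [0.4520375  0.29772938 0.006     ]
```

```bash
python3 - <<'E'
from h import *
d=np.load("pics/w1.npz"); im=d["im"]; c={k:(d[k] if k[0]=="w" else float(d[k])) for k in("fov_y","cx","cy","world_to_cam")}
h=hsv(im)
roi=np.zeros(im.shape[:2],bool); roi[130:235,225:330]=1
o=roi&(h[...,0]<18)&(h[...,1]>170)&(h[...,2]>145)
for a,ce,bb,m in blobs(o,60):
    r=cv2.minAreaRect(np.argwhere(m)[:,::-1].astype(np.float32)); print("top",a,ce,bb,r,onz(c,ce,.112)); print([onz(c,p,.112).round(4)[:2] for p in cv2.boxPoints(r)])
e=cv2.resize(im[160:220,235:315],(800,600),interpolation=cv2.INTER_NEAREST); cv2.imwrite("pics/crop2.png",e[:,:,::-1])
E
```

```text
top 604 [273.9  199.62] [262 185  25  30] ((273.83404541015625, 199.74453735351562), (22.599994659423828, 27.159643173217773), 7.594643592834473) [0.45063999 0.29623713 0.112     ]
[array([0.4621, 0.2839]), array([0.4366, 0.2877]), array([0.4396, 0.3083]), array([0.4652, 0.3049])]
```

View pics/crop2.png

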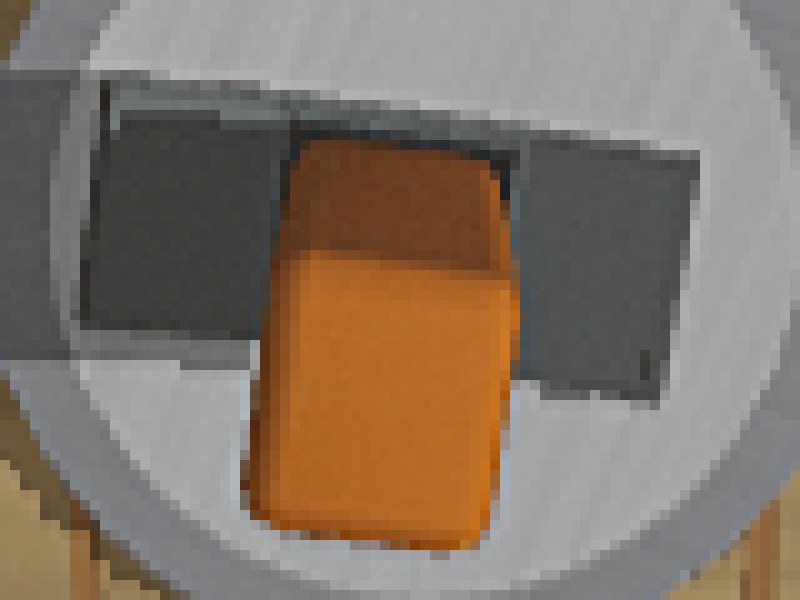

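Presser axis is about 7.5° off the tool's y, centre (0.451, 0.296). Descending to grip.

Call:
step_arm(steps=[[1.4, 0, -30, 0, 0, -0.064], [0, 0, -30, 0, 0, -0.064], [0, 0, -35, 0, 0, 0], [0, 0, -35, 0, 0, 0], [0, 0, -35, 0, 0, 0], [0, 0, -30, 0, 0, 0], [0, 0, -20, 0, 0, 0], [0, 0, -10, 0, 0, 0], [0, 0, 0, 0, 0, 0]])

```text
clock: 3.23
position: [0.4512, 0.2921, 0.0559]
ee_rot: [-0.221, -3.131, 0.005]
force: [0.3, 0.2, -0.1]
width: 1.0
gripper_force: 0.0
```

Call:
step_arm(steps=[[0, 0, 0, 0, 0, 0], [0, 0, 0, 0, 0, 0], [0, 0, 0, 0, 0, 0], [0, 0, 0, 0, 0, 0], [0, 0, 0, 0, 0, 0], [0, 0, 0, 0, 0, 0], [0, 0, 0, 0, 0, 0], [0, 0, 0, 0, 0, 0]], gripper=0.0, force=35)

```text
clock: 3.9
position: [0.4517, 0.2946, 0.0579]
ee_rot: [0.218, 3.134, 0.0]
force: [-0.1, 0.1, -1.1]
width: 0.467
gripper_force: 0.0
```

Call:
step_arm(steps=[[0, 0, 0, 0, 0, 0], [0, 0, 0, 0, 0, 0], [0, 0, 0, 0, 0, 0], [0, 0, 0, 0, 0, 0], [0, 0, 0, 0, 0, 0], [0, 0, 0, 0, 0, 0]])

```text
clock: 4.4
position: [0.4516, 0.2944, 0.0576]
ee_rot: [-0.218, -3.134, 0.0]
force: [-0.6, -0.1, -0.9]
width: 0.261
gripper_force: 35.0
```

Call:
step_arm(steps=[[0, 0, 15, 0, 0, 0], [0, 0, 30, 0, 0, 0], [0, 0, 35, 0, 0, 0], [0, 0, 35, 0, 0, 0], [0, 0, 30, 0, 0, -0.05], [10, -20, 15, 0, 0, -0.11], [10, -20, 0, 0, 0, -0.11], [10, -20, 0, 0, 0, -0.11], [10, -20, 0, 0, 0, -0.11], [10, -20, 0, 0, 0, -0.11], [10, -20, 0, 0, 0, -0.11], [10, -20, 0, 0, 0, -0.11], [10, -20, 0, 0, 0, -0.11], [10, -20, 0, 0, 0, -0.11], [10, -20, 0, 0, 0, -0.11], [10, -20, 0, 0, 0, -0.11], [10, -20, 0, 0, 0, -0.11], [10, -20, 0, 0, 0, -0.11], [10, -20, 0, 0, 0, -0.11], [4, -3, 0, 0, 0, -0.021]])

```text
clock: 6.07
position: [0.5967, 0.0066, 0.2173]
ee_rot: [2.421, 1.999, -0.003]
force: [0.0, -0.7, -1.2]
width: 0.259
gripper_force: 35.0
```

Call:
step_arm(steps=[[0, 0, 0, 0, 0, 0], [0, 0, 0, 0, 0, 0], [0, 0, 0, 0, 0, 0]])

```text
clock: 6.32
position: [0.5951, 0.0131, 0.2177]
ee_rot: [-2.407, -2.018, -0.0]
force: [-0.1, 0.7, -1.3]
width: 0.259
gripper_force: 35.0
```

```bash
python3 - <<'E'
from h import *
o=observe(); Rt=R.from_rotvec(o["ee_rot"]).as_matrix();print(o["position"],o["joints"].round(2),Rt.round(3),np.degrees(np.arctan2(Rt[1,1],Rt[0,1])),o["force"])
a=cams.get_image("top");b=cams.get_image("side");c=cams.get_calibration("wrist");w=cams.get_image("wrist")
np.savez("pics/w2.npz",im=w,top=a,side=b,**c)
out=np.vstack([np.hstack([cv2.resize(a[90:240,200:350],(300,300)),cv2.resize(b[70:270,130:330],(300,300))]),w[:300,:].repeat(1,0)[:, :560].copy() if 0 else cv2.resize(w,(600,300))])
cv2.imwrite("pics/v3.png",out[:,:,::-1])
E
```

```text
[0.5950733  0.0130933  0.21765338] [ 0.15  0.43 -0.37  1.64  0.17  1.11 -0.44] [[ 0.175  0.985 -0.001]
 [ 0.985 -0.175  0.001]
 [ 0.001 -0.001 -1.   ]] -10.059169475432617 [-0.10769221  0.72657583 -1.29494414]
```

View pics/v3.png

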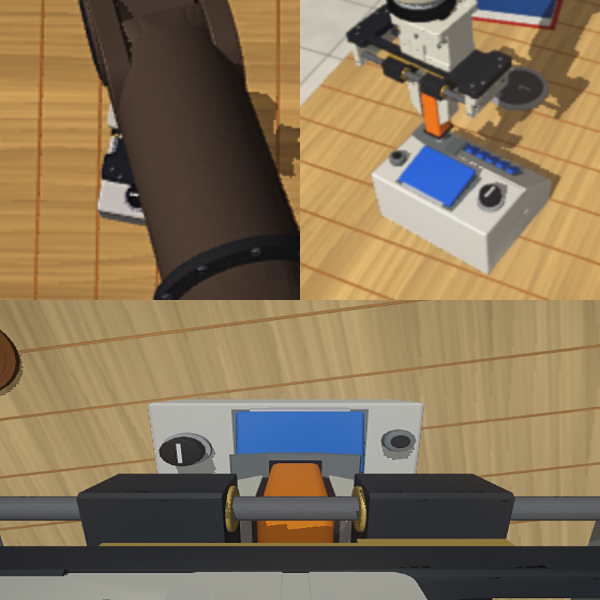

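The view shows the presser hanging straight above the lid, with the humidifier's back edge level across the wrist picture, so the yaw is good. I'll refine the pose from the deck's back corners, knob and spout.

```bash
python3 - <<'E'
from h import *
d=np.load("pics/w2.npz"); im=d["im"]; c={k:(d[k] if k[0]=="w" else float(d[k])) for k in("fov_y","cx","cy","world_to_cam")}
h=hsv(im)
print("shell",h[160,200],"front of back?",h[142:156,250].tolist())
white=(h[...,1]<50)&(h[...,2]>110); white[235:]=0; 
b=max(blobs(white,500),key=lambda t:t[0]); m=b[3]; print(b[:3])
# back edge: first white row per column
cols=np.arange(150,385); v=np.array([np.argmax(m[:,u]) for u in cols]); p=np.polyfit(cols,v,1); r=v-np.polyval(p,cols); k=abs(r)<1.5; p=np.polyfit(cols[k],v[k],1)
rows=range(155,200)
L=np.median([np.argmax(m[r]) for r in range(150,158)]); Rr=np.median([559-np.argmax(m[r][::-1]) for r in range(150,158)])
A=onz(c,(L,np.polyval(p,L)),.0966);B=onz(c,(Rr,np.polyval(p,Rr)),.0966); print(p,L,Rr,A,B,np.linalg.norm(A-B))
hy=(A-B)/np.linalg.norm(A-B); print("yaw hy deg",np.degrees(np.arctan2(hy[1],hy[0])))
hx=np.array([hy[1],-hy[0],0]); mid=(A+B)/2; H=mid-hx*.085; print("H",H,"lid_press",H+.03*hx-.01*hy,"Ov",H-.0481*hx)
dark=(h[...,2]<70); 
for a,ce,bb,mm in blobs(dark,80):
    if ce[1]<235: print("dark",a,ce,bb,onz(c,ce,.1186),onz(c,ce,.1086))
blue=(h[...,0]>100)&(h[...,0]<130)&(h[...,1]>150); 
for a,ce,bb,mm in blobs(blue,80): print("blue",a,ce,bb)
def HW(x,y): return H+x*hx+y*hy
print("pred knob",HW(.035,.073)[:2],"pred spout",HW(.045,-.081)[:2],"lid back corners px",[proj(c,np.r_[HW(.075,y)[:2],.1066]) for y in(.035,-.055)])
E
```

```text
shell [ 30   9 179] front of back? [[25, 10, 159], [30, 8, 161], [26, 10, 185], [26, 9, 196], [30, 8, 192], [30, 7, 186], [30, 8, 182], [30, 9, 180], [36, 8, 164], [105, 7, 153], [110, 10, 161], [108, 7, 174], [110, 4, 188], [21, 10, 178]]
(np.int32(11920), array([264.48, 175.35]), array([138, 139, 258,  96], dtype=int32))
[-1.25315966e-04  1.39094968e+02] 139.0 394.0 [0.50129321 0.08633162 0.0966    ] [0.69186989 0.05230807 0.0966    ] 0.19358996595316838
yaw hy deg 169.87766086450054
H [ 0.58164275 -0.01435711  0.0966    ] lid_press [0.59675962 0.01341843 0.0966    ] Ov [ 0.57318915 -0.06170842  0.0966    ]
dark 290 [11.29 86.62] [ 0 42 19 84] [0.43374357 0.13457891 0.1186    ] [0.42704687 0.1367486  0.1086    ]
dark 252 [373.46 197.96] [365 189  18  18] [0.66630916 0.01512088 0.1186    ] [0.6686692  0.01263855 0.1086    ]
dark 1225 [170.11 211.46] [149 191  43  42] [0.51812852 0.0312849  0.1186    ] [0.51471801 0.02943204 0.1086    ]
dark 226 [274.3  228.12] [251 225  49  18] [0.59125962 0.00530081 0.1186    ] [0.59069703 0.00243606 0.1086    ]
blue 6844 [280.21 185.18] [220 156 120  85]
pred knob [0.51593029 0.0329279 ] pred spout [0.66929074 0.01570666] lid back corners px [array([218.81633213, 153.42766719]), array([340.61469095, 153.41959615])]
```

Call:
step_arm(steps=[[1.5, -1.5, -15, 0, 0, 0], [0, 0, -15, 0, 0, 0], [0, 0, -5, 0, 0, 0], [0, 0, -2.5, 0, 0, 0], [0, 0, -2.5, 0, 0, 0], [0, 0, -2.5, 0, 0, 0], [0, 0, -2.5, 0, 0, 0], [0, 0, -2.5, 0, 0, 0], [0, 0, -2.5, 0, 0, 0], [0, 0, -2.5, 0, 0, 0], [0, 0, 0, 0, 0, 0]])

```text
clock: 7.38
position: [0.5973, 0.0098, 0.165]
ee_rot: [2.411, 2.014, 0.0]
force: [0.6, -0.6, -2.2]
width: 0.259
gripper_force: 35.0
```

Call:
step_arm(steps=[[0, 0, -2, 0, 0, 0], [0, 0, -2, 0, 0, 0], [0, 0, -2, 0, 0, 0], [0, 0, 0, 0, 0, 0], [0, 0, 0, 0, 0, 0]])

```text
clock: 7.8
position: [0.597, 0.0102, 0.159]
ee_rot: [-2.411, -2.014, 0.0]
force: [-1.0, -0.3, -1.3]
width: 0.262
gripper_force: 35.0
```

```bash
python3 - <<'E'
from h import *
for _ in range(4):
    o=observe(); b=cams.get_image("side"); print(o["position"].round(4),o["force"].round(2),o["ft_torque"].round(3))
cv2.imwrite("pics/v4.png",cv2.resize(b[100:240,150:320],(680,560),interpolation=2)[:,:,::-1])
E
```

```text
[0.597  0.0102 0.159 ] [-1.   -0.3  -1.33] [-0.038 -0.067 -0.016]
[0.597  0.0103 0.159 ] [-0.81 -0.57 -1.93] [ 0.005 -0.085  0.036]
[0.597  0.0103 0.1591] [ 0.09  0.47 -1.05] [ 0.017 -0.077  0.051]
[0.597  0.0103 0.1591] [ 0.65  0.77 -2.08] [ 0.005 -0.058 -0.011]
```

View pics/v4.png

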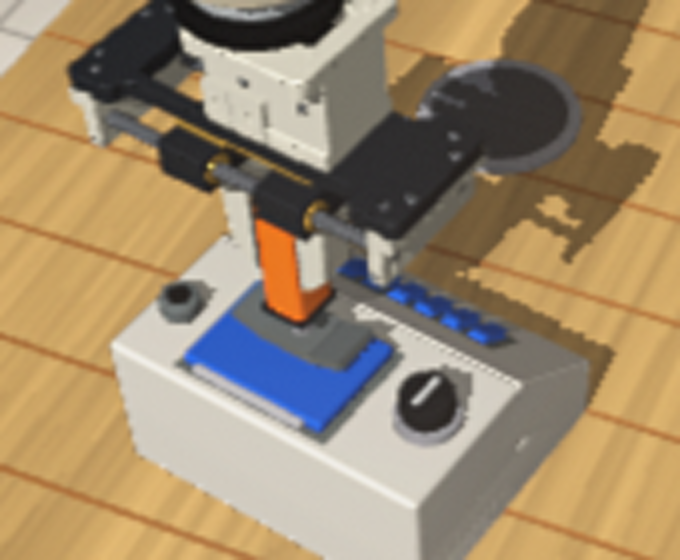

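The shoe sits on the lid, which looks nearly closed, but no force shows yet. I'll press on in small steps.

Call:
step_arm(steps=[[0, 0, -1.5, 0, 0, 0], [0, 0, -1.5, 0, 0, 0], [0, 0, 0, 0, 0, 0], [0, 0, 0, 0, 0, 0]])

```text
clock: 8.33
position: [0.5973, 0.0101, 0.1565]
ee_rot: [2.411, 2.014, 0.001]
force: [-1.2, 0.5, 3.1]
width: 0.259
gripper_force: 35.0
```

Call:
step_arm(steps=[[0, 0, -1.5, 0, 0, 0], [0, 0, -1.5, 0, 0, 0], [0, 0, 0, 0, 0, 0], [0, 0, 0, 0, 0, 0]])

```text
clock: 8.67
position: [0.5973, 0.0101, 0.1534]
ee_rot: [2.411, 2.014, 0.001]
force: [-1.6, 0.3, 4.9]
width: 0.266
gripper_force: 35.0
```

Pressing force is about 6.6 N net at a height equal to the lid's shut level, so the lid is closed. Rising and tilting for the slope.

Call:
step_arm(steps=[[0, 0, 5, 0, 0, 0], [0, 0, 15, 0, 0, 0], [0, 0, 30, 0, 0, 0], [0, 0, 30, 0, 0, 0], [0, 0, 10, 0, 0, 0], [-19.5, -18.4, 0, 0.1002, -0.0179, 0], [-19.5, -18.4, 0, 0.1002, -0.0179, 0], [-19.5, -18.4, 0, 0.1002, -0.0179, 0], [-19.5, -18.4, 0, 0.1002, -0.0179, 0], [-19.5, -18.4, 0, 0.1002, -0.0179, 0], [-19.5, -18.4, 0, 0.1002, -0.0179, 0], [0, 0, -20, 0, 0, 0], [0, 0, -20, 0, 0, 0], [0, 0, -10, 0, 0, 0], [0, 0, 0, 0, 0, 0], [0, 0, 0, 0, 0, 0]])

```text
clock: 10.0
position: [0.4802, -0.0995, 0.1933]
ee_rot: [-2.052, -1.716, -0.645]
force: [-0.6, 0.5, -2.2]
width: 0.26
gripper_force: 35.0
```

```bash
cat > st.py <<'E'
from h import *
# humidifier frame estimate
a=np.radians(169.85); hy=np.array([np.cos(a),np.sin(a),0]); hx=np.array([hy[1],-hy[0],0]); s,c5=np.sin(np.radians(35)),np.cos(np.radians(35))
n=np.array([0,0,c5])-s*hx; up=np.array([0,0,s])+c5*hx; Ov=np.array([.5730,-.0638,.0708])
V=np.c_[up,hy,n]
def report():
    o=observe(); Rt=R.from_rotvec(o["ee_rot"]).as_matrix()
    Rd=np.c_[np.cross(-hy,-n),-hy,-n]
    print("clock",round(o["clock"],2),"pos",o["position"].round(4),"j",o["joints"].round(2))
    print("sole in vent frame mm",(V.T@(o["position"]+.0516*Rt[:,2]-Ov)*1000).round(1),"rot err to square (world)",R.from_matrix(Rd@Rt.T).as_rotvec().round(4))
    print("force vent",(V.T@(o["force"]+[0,0,1.5])).round(2))
E
python3 - <<'E'
from st import *
report()
b=cams.get_image("side"); np.save("pics/s5.npy",b)
E
```

```text
clock 10.0 pos [ 0.4802 -0.0995  0.1933] j [ 0.87  0.46 -0.49  1.87 -0.44  1.06  0.49]
sole in vent frame mm [28.1 85.1 78.3] rot err to square (world) [-0.0009 -0.002  -0.    ]
force vent [-0.04  0.7  -0.77]
```

Call:
step_arm(steps=[[0.6, 3.2, -17, 0, 0, 0], [0.6, 3.3, -17, 0, 0, 0], [0.6, 3.3, -17, 0, 0, 0], [0.6, 3.2, -16.7, 0, 0, 0], [0.2, 1.13, -1.64, 0, 0, 0], [0.2, 1.13, -1.64, 0, 0, 0], [0.2, 1.13, -1.64, 0, 0, 0], [0.2, 1.13, -1.64, 0, 0, 0], [0.2, 1.13, -1.64, 0, 0, 0], [0.2, 1.13, -1.64, 0, 0, 0], [0, 0, 0, 0, 0, 0], [0, 0, 0, 0, 0, 0]])

```text
clock: 11.05
position: [0.4838, -0.0807, 0.1158]
ee_rot: [-2.054, -1.715, -0.646]
force: [-0.0, 0.3, -1.9]
width: 0.258
gripper_force: 35.0
```

```bash
python3 - <<'E'
from st import *
report(); 
b=np.load("pics/s5.npy"); h=hsv(b); c=cams.get_calibration("side"); H=Ov+.0481*hx
m=max(blobs((h[...,0]>100)&(h[...,0]<130)&(h[...,1]>150),300),key=lambda t:t[0]*(t[1][0]>180)*(t[1][0]<260)*(t[1][1]>150))
hull=cv2.convexHull(np.argwhere(m[3])[:,::-1].astype(np.int32)); print(m[:3]); print(cv2.approxPolyDP(hull,3,True)[:,0].tolist())
def lid(t):
    return [proj(c,np.r_[(H+(.075-r*np.cos(t))*hx+y*hy)[:2],.1066+r*np.sin(t)]).round(1).tolist() for r,y in((0,.035),(0,-.055),(.065,-.055),(.065,.035))]
print(lid(0),lid(.2))
E
```

```text
clock 11.05 pos [ 0.4838 -0.0807  0.1158] j [ 0.84  0.56 -0.5   1.95 -0.45  0.87  0.53]
sole in vent frame mm [-0.7 84.8  3.8] rot err to square (world) [ 0.     -0.0012  0.0015]
force vent [ 0.02  0.1  -0.5 ]
(np.int32(975), array([222.29, 188.18]), array([196, 171,  52,  37], dtype=int32))
[[247, 187], [230, 207], [196, 189], [214, 171]]
[[229.3, 207.8], [194.6, 189.3], [214.0, 170.3], [248.1, 187.6]] [[229.3, 207.8], [194.6, 189.3], [213.0, 166.5], [247.4, 183.8]]
```

The side view puts the lid corners where a shut lid should be. Now pressing onto the slope.

Call:
step_arm(steps=[[0.15, 0.85, -1.23, 0, 0, 0], [0.15, 0.85, -1.23, 0, 0, 0], [0.15, 0.85, -1.23, 0, 0, 0], [0.15, 0.85, -1.23, 0, 0, 0], [0, 0, 0, 0, 0, 0], [0, 0, 0, 0, 0, 0]])

```text
clock: 11.55
position: [0.4846, -0.0774, 0.1109]
ee_rot: [-2.054, -1.715, -0.646]
force: [-1.7, -3.1, 4.5]
width: 0.257
gripper_force: 35.0
```

```bash
python3 -c "
from st import *
report(); cams.get_image('top'); report()"
```

```text
clock 11.55 pos [ 0.4846 -0.0774  0.1109] j [ 0.83  0.57 -0.5   1.96 -0.45  0.86  0.53]
sole in vent frame mm [-0.8 84.6 -2.1] rot err to square (world) [ 0.0002 -0.001   0.0018]
force vent [0.75 1.13 6.82]
clock 11.6 pos [ 0.4845 -0.0774  0.1109] j [ 0.83  0.57 -0.5   1.96 -0.45  0.86  0.53]
sole in vent frame mm [-0.8 84.7 -2.1] rot err to square (world) [ 0.0001 -0.001   0.0018]
force vent [ 0.82 -0.09  5.86]
```

Call:
step_arm(steps=[[0.1, 0.56, -0.82, 0, 0, 0], [0, 0, 0, 0, 0, 0], [0, 0, 0, 0, 0, 0]])

```text
clock: 11.85
position: [0.4847, -0.0768, 0.11]
ee_rot: [-2.054, -1.715, -0.646]
force: [-0.5, -3.1, 3.7]
width: 0.259
gripper_force: 35.0
```

```bash
python3 -c "
from st import *
for _ in range(4): report(); cams.get_image('top')" | grep -v clock
```

```text
sole in vent frame mm [-0.8 84.6 -3.2] rot err to square (world) [ 0.0002 -0.001   0.0018]
force vent [ 0.39 -0.06  6.03]
sole in vent frame mm [-0.8 84.7 -3.2] rot err to square (world) [ 0.0002 -0.001   0.0018]
force vent [0.45 0.51 6.98]
sole in vent frame mm [-0.8 84.7 -3.2] rot err to square (world) [ 0.0002 -0.001   0.0018]
force vent [0.64 1.   6.58]
sole in vent frame mm [-0.8 84.7 -3.2] rot err to square (world) [ 0.0002 -0.001   0.0018]
force vent [-0.11  0.58  6.49]
```

Call:
step_arm(steps=[[4.92, -0.88, 0, 0, 0, 0], [4.92, -0.88, 0, 0, 0, 0], [4.92, -0.88, 0, 0, 0, 0], [4.92, -0.88, 0, 0, 0, 0], [4.92, -0.88, 0, 0, 0, 0], [4.92, -0.88, 0, 0, 0, 0], [4.92, -0.88, 0, 0, 0, 0], [4.92, -0.88, 0, 0, 0, 0]])

```text
clock: 12.72
position: [0.5226, -0.0832, 0.1095]
ee_rot: [-2.052, -1.714, -0.643]
force: [-4.4, -3.3, 4.7]
width: 0.262
gripper_force: 35.0
```

```bash
python3 -c "
from st import *
report()"
```

```text
clock 12.72 pos [ 0.5226 -0.0832  0.1095] j [ 0.79  0.61 -0.48  1.87 -0.43  0.89  0.49]
sole in vent frame mm [-0.7 46.4 -3.9] rot err to square (world) [-0.001  -0.004   0.0001]
force vent [0.29 3.77 7.38]
```

Call:
step_arm(steps=[[4.92, -0.92, 0.06, 0, 0, 0], [4.92, -0.92, 0.06, 0, 0, 0], [4.92, -0.92, 0.06, 0, 0, 0], [4.92, -0.92, 0.06, 0, 0, 0], [4.92, -0.92, 0.06, 0, 0, 0], [4.92, -0.92, 0.06, 0, 0, 0], [4.92, -0.92, 0.06, 0, 0, 0], [4.92, -0.92, 0.06, 0, 0, 0], [4.92, -0.92, 0.06, 0, 0, 0], [4.92, -0.92, 0.06, 0, 0, 0], [4.92, -0.88, 0, 0, 0, 0], [4.92, -0.88, 0, 0, 0, 0]])

```text
clock: 13.72
position: [0.5816, -0.0943, 0.11]
ee_rot: [-2.052, -1.714, -0.643]
force: [-5.4, -3.2, 3.6]
width: 0.257
gripper_force: 35.0
```

```bash
python3 -c "
from st import *
report()"
```

```text
clock 13.72 pos [ 0.5816 -0.0943  0.11  ] j [ 0.72  0.68 -0.45  1.73 -0.4   0.95  0.43]
sole in vent frame mm [ -0.8 -13.7  -3.2] rot err to square (world) [-0.001  -0.0042  0.0002]
force vent [-0.4   4.77  6.53]
```

Call:
step_arm(steps=[[4.92, -0.88, 0, 0, 0, 0], [4.92, -0.88, 0, 0, 0, 0], [4.92, -0.88, 0, 0, 0, 0], [4.92, -0.88, 0, 0, 0, 0], [4.92, -0.88, 0, 0, 0, 0], [4.92, -0.88, 0, 0, 0, 0], [4.92, -0.88, 0, 0, 0, 0], [4.92, -0.88, 0, 0, 0, 0], [4.92, -0.88, 0, 0, 0, 0], [4.92, -0.88, 0, 0, 0, 0], [4.92, -0.88, 0, 0, 0, 0], [4.92, -0.88, 0, 0, 0, 0], [4.92, -0.88, 0, 0, 0, 0], [0, 0, 0, 0, 0, 0]])

```text
clock: 14.88
position: [0.6467, -0.106, 0.1101]
ee_rot: [-2.053, -1.715, -0.645]
force: [-2.3, -3.3, 4.1]
width: 0.26
gripper_force: 35.0
```

```bash
python3 -c "
from st import *
report()"
```

```text
clock 14.88 pos [ 0.6467 -0.106   0.1101] j [ 0.66  0.75 -0.42  1.55 -0.38  1.01  0.37]
sole in vent frame mm [ -0.9 -79.9  -3. ] rot err to square (world) [-0.0003 -0.0026  0.001 ]
force vent [0.24 1.64 6.72]
```

Call:
step_arm(steps=[[-0.5, -2.8, 4.1, 0, 0, 0], [-1.5, -8.5, 12.3, 0, 0, 0], [-3, -16.9, 24.6, 0, 0, 0], [-3, -16.9, 24.6, 0, 0, 0], [-3, -16.9, 24.6, 0, 0, 0], [0, 0, 0, 0, 0, 0], [0, 0, 0, 0, 0, 0]])

```text
clock: 15.47
position: [0.6362, -0.1692, 0.2017]
ee_rot: [-2.056, -1.716, -0.648]
force: [-1.2, 0.6, -1.2]
width: 0.259
gripper_force: 35.0
```

```bash
python3 - <<'E'
from st import *
report()
t=cams.get_image("top");s=cams.get_image("side");w=cams.get_image("wrist")
out=np.vstack([np.hstack([cv2.resize(t[110:220,235:345],(300,300),interpolation=2),cv2.resize(s[130:240,170:310],(382,300),interpolation=2)]),cv2.resize(w,(682,300))])
cv2.imwrite("pics/v5.png",out[:,:,::-1])
E
```

```text
clock 15.47 pos [ 0.6362 -0.1692  0.2017] j [ 0.73  0.68 -0.4   1.42 -0.37  1.24  0.36]
sole in vent frame mm [ -0.8 -80.9 108.7] rot err to square (world) [0.0012 0.0005 0.003 ]
force vent [0.52 1.33 0.05]
```

View pics/v5.png

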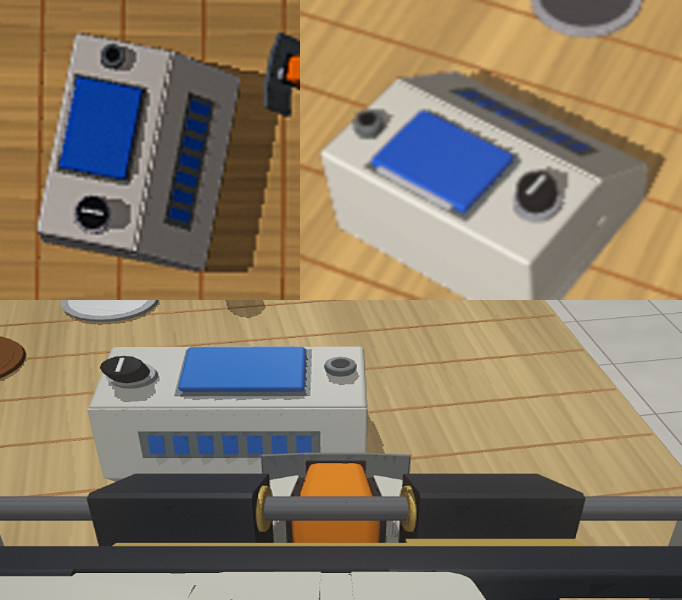

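All seven keys look flush and the lid is shut in all three views. Re-measuring the empty coaster.

```bash
python3 - <<'E'
from st import *
for n,roi in(("top",(185,245,140,210)),("side",(310,390,190,270))):
    im=cams.get_image(n); c=cams.get_calibration(n); h=hsv(im); m=np.zeros(im.shape[:2],bool); a,b,d,e=roi; m[a:b,d:e]=1
    v=m&(h[...,1]<45)&(h[...,2]>90)
    bl=max(blobs(v,300),key=lambda t:t[0]); ct=max(cv2.findContours(bl[3].astype(np.uint8),0,1)[0],key=cv2.contourArea); el=cv2.fitEllipse(cv2.convexHull(ct)); print(n,el,onz(c,el[0],.005))
d=np.load("pics/w2.npz")
E
```

```text
top ((171.75900268554688, 213.14027404785156), (38.04292297363281, 39.0438117980957), 47.79153060913086) [0.45147281 0.29903823 0.005     ]
side ((227.63392639160156, 353.2113342285156), (57.178165435791016, 61.379051208496094), 51.578369140625) [0.45272375 0.2992814  0.005     ]
```

Call:
step_arm(steps=[[0, 0, 15, -0.1002, 0.018, 0], [-8, 10, 10, -0.1002, 0.018, 0], [-10, 20, 10, -0.1002, 0.018, 0], [-10, 25, 0, -0.1002, 0.018, 0], [-10, 25, 0, -0.1002, 0.018, 0], [-10, 25, 0, -0.1002, 0.018, 0], [-10, 26, 0, 0, 0, 0.115], [-10, 26, 0, 0, 0, 0.115], [-10, 26, 0, 0, 0, 0.115], [-10, 26, 0, 0, 0, 0.115], [-10, 26, 0, 0, 0, 0.115], [-10, 26, 0, 0, 0, 0.115], [-10, 26, 0, 0, 0, 0.115], [-10, 26, 0, 0, 0, 0.115], [-10, 26, 0, 0, 0, 0.115], [-10, 26, 0, 0, 0, 0.115], [-10, 26, 0, 0, 0, 0.115], [-10, 26, 0, 0, 0, 0.115], [-10, 26, 0, 0, 0, 0.115], [-7, 0, 0, 0, 0, 0.115]])

```text
clock: 17.38
position: [0.4476, 0.2811, 0.2357]
ee_rot: [-0.199, -3.133, -0.005]
force: [-0.3, 0.4, -1.0]
width: 0.259
gripper_force: 35.0
```

Call:
step_arm(steps=[[0, 0, 0, 0, 0, 0], [0, 0, 0, 0, 0, 0], [0, 0, 0, 0, 0, 0]])

```text
clock: 17.63
position: [0.4513, 0.2738, 0.2353]
ee_rot: [-0.228, -3.133, 0.002]
force: [0.4, -0.2, -1.2]
width: 0.26
gripper_force: 35.0
```

```bash
python3 - <<'E'
from st import *
o=observe(); Rt=R.from_rotvec(o["ee_rot"]).as_matrix(); print(o["position"].round(4),Rt.round(4),o["force"],np.degrees(np.arctan2(Rt[1,1],Rt[0,1])))
E
```

```text
[0.4513 0.2738 0.2353] [[-9.895e-01  1.445e-01 -5.000e-04]
 [ 1.445e-01  9.895e-01 -1.400e-03]
 [ 2.000e-04 -1.500e-03 -1.000e+00]] [ 0.3769208  -0.21746751 -1.1640488 ] 81.68992106183417
```

Call:
step_arm(steps=[[0, 12.5, -20, 0, 0, 0], [0, 12.5, -30, 0, 0, 0], [0, 0, -35, 0, 0, 0], [0, 0, -35, 0, 0, 0], [0, 0, -25, 0, 0, 0], [0, 0, -15, 0, 0, 0], [0, 0, -8, 0, 0, 0], [0, 0, -4, 0, 0, 0], [0, 0, 0, 0, 0, 0], [0, 0, 0, 0, 0, 0]])

```text
clock: 18.47
position: [0.4516, 0.3001, 0.0646]
ee_rot: [0.222, 3.133, 0.0]
force: [-0.4, -0.3, -0.9]
width: 0.26
gripper_force: 35.0
```

Call:
step_arm(steps=[[0, 0, -2, 0, 0, 0], [0, 0, -2, 0, 0, 0], [0, 0, 0, 0, 0, 0], [0, 0, 0, 0, 0, 0]])

```text
clock: 18.8
position: [0.451, 0.2999, 0.0601]
ee_rot: [0.22, 3.133, -0.001]
force: [-0.6, 0.1, -1.6]
width: 0.26
gripper_force: 35.0
```

Call:
step_arm(steps=[[0, -0.5, -1, 0, 0, 0], [0, -0.5, -1, 0, 0, 0], [0, 0, 0, 0, 0, 0], [0, 0, 0, 0, 0, 0]])

```text
clock: 19.13
position: [0.4508, 0.2988, 0.0577]
ee_rot: [-0.22, -3.134, 0.001]
force: [-0.3, -0.4, -2.5]
width: 0.261
gripper_force: 35.0
```

```bash
python3 -c "
from h import *
for _ in range(4): o=observe(); print(o['position'].round(4),o['force'].round(2)); cams.get_image('top')"
```

```text
[0.4508 0.2988 0.0577] [-0.35 -0.44 -2.46]
[0.4508 0.2989 0.0577] [-0.1   0.84 -1.58]
[0.4508 0.2989 0.0577] [-0.9  -0.12 -0.98]
[0.4508 0.2989 0.0578] [-0.38  0.8  -1.7 ]
```

Call:
step_arm(steps=[[0, 0, -0.7, 0, 0, 0], [0, 0, 0, 0, 0, 0], [0, 0, 0, 0, 0, 0]])

```text
clock: 19.58
position: [0.4509, 0.299, 0.0573]
ee_rot: [0.22, 3.134, -0.001]
force: [-1.0, -0.9, 3.0]
width: 0.259
gripper_force: 35.0
```

```bash
python3 -c "
from h import *
for _ in range(4): o=observe(); print(o['position'].round(4),o['force'].round(2)); cams.get_image('top')"
```

```text
[0.4509 0.299  0.0573] [-1.01 -0.92  3.02]
[0.4509 0.2989 0.0573] [-0.38 -0.57  3.05]
[0.4509 0.299  0.0572] [-1.8   0.04  2.86]
[0.4508 0.299  0.0572] [-0.88 -0.24  2.96]
```

Call:
step_arm(steps=[[0, 0, 0.4, 0, 0, 0], [0, 0, 0, 0, 0, 0]])

```text
clock: 19.95
position: [0.4509, 0.2989, 0.0575]
ee_rot: [0.22, 3.134, -0.001]
force: [-1.4, -0.2, 3.1]
width: 0.264
gripper_force: 35.0
```

Call:
step_arm(steps=[[0, 0, 0, 0, 0, 0], [0, 0, 0, 0, 0, 0], [0, 0, 0, 0, 0, 0], [0, 0, 0, 0, 0, 0], [0, 0, 0, 0, 0, 0], [0, 0, 0, 0, 0, 0], [0, 0, 0, 0, 0, 0], [0, 0, 0, 0, 0, 0], [0, 0, 0, 0, 0, 0], [0, 0, 0, 0, 0, 0]], gripper=0.8)

```text
clock: 20.78
position: [0.4508, 0.2989, 0.0575]
ee_rot: [0.22, 3.134, -0.001]
force: [0.4, -0.7, -0.1]
width: 0.798
gripper_force: 0.0
```

Call:
step_arm(steps=[[0, 0, 5, 0, 0, 0], [0, 0, 10, 0, 0, 0], [0, 0, 25, 0, 0, 0], [0, 0, 35, 0, 0, 0], [0, 0, 35, 0, 0, 0], [0, 0, 35, 0, 0, 0], [0, 0, 35, 0, 0, 0], [0, 0, 20, 0, 0, 0], [0, 0, 0, 0, 0, 0], [0, 0, 0, 0, 0, 0], [0, 0, 0, 0, 0, 0]])

```text
clock: 21.7
position: [0.4505, 0.2985, 0.2573]
ee_rot: [-0.22, -3.134, 0.002]
force: [-0.1, -0.3, 0.1]
width: 0.802
gripper_force: 0.0
```

```bash
python3 - <<'E'
from h import *
s=cams.get_image("side");w=cams.get_image("wrist");o=observe();print(o["position"],o["width"],o["dq"].round(3),o["clock"])
out=np.hstack([cv2.resize(s[150:400,130:330],(400,500)),cv2.resize(w[100:260,210:338],(400,500))])
cv2.imwrite("pics/v6.png",out[:,:,::-1])
E
```

```text
[0.45030776 0.29835226 0.25649183] 0.7992047624626445 [-0.003  0.006 -0.    -0.002 -0.    -0.001  0.001] 21.8
```

View pics/v6.png

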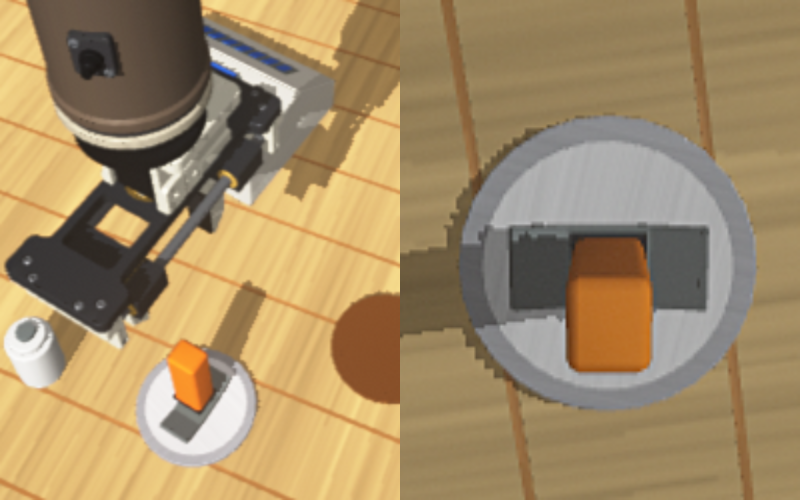

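The presser stands upright, centred on the coaster: shoe centre is about (609,268) against coaster centre (608,262) in the crop. Nothing else has moved, so I'm handing in.

```bash
python3 -c "
from cell import job
print(job.sign_off())"
```

```text
the job is handed in; nothing more can be done
None
```

The job is handed in at about 22 s: the lid is shut, all seven keys look flush after one steady sweep, and the presser stands upright in the middle of its coaster; sign-off gave no verdict.

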